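# Set up the cup inspection lamp

## Task

Get the inspection lamp ready for checking washed cups: first slide the dimmer fader along its track until it stands level with the small black set-mark clip. Then take the black grip on top of the lamp's telescoping mast, squeezing in the release button on its side, and with the button in pull the mast straight up past its first stop to its second stop, which is as far as it goes. Finish while still holding the grip with the mast fully extended and the button squeezed in (it sinks back if let go), and leave the cups and other things where they are.

Things in the scene. Friction and masses are not known exactly. Their poses are not given: they have to be found in the camera images.
- ctrlbox: Grey dimmer box fixed to the table, 85 (x) x 200 (y) x 35 mm high; origin at the centre of its underside. The fader track (40 mm wide, top 49 mm above the table) runs along its own y. It may stand left or right and turned up to 0.35 rad; it cannot move.
- dimmer (a joint): Position of the fader along the track, 0 to 0.12 m, growing towards the box's +y; it starts near 0. It stays where it is left (friction about 1.5 N).
- dimmer_top (a point): Top centre of the black fader grip, a block 28 mm (x, across the track) x 20 mm (y, along it), standing 40 mm up from the track (so its top is about 90 mm above the table). Axes as the box.
- mark_tip (a point): Pointer tip of the small black set-mark clip, 10 mm long along the track, fixed on the +x edge of the track, its top about 52 mm above the table, beside the fader's path (2 mm clear of it). The fader is set when its centre has the same y in the box's frame as this tip. Axes as the box.
- extension (a joint): How far the lamp mast is pulled up: 0 = collapsed, 0.045 m = first stop (catches there unless the release button is in), 0.09 m = second stop, the hard end of travel. It is locked down (can rise only about 2 mm) until the release button is in; above, it sinks back under its weight to the catch of the first stop (about 58 mm) if let go (about 0.5 kg, friction 1 N; both vary).
- mast: The moving part of the lamp stand: square steel tube 22 mm wide, lamp arm, lamp and grip; origin on the tube's axis, 55 mm below the centre of the grip. Take it only by the grip.
- release (a joint): Travel of the release button, 0 = out, 0.005 m = fully in, pressed along the grip's own -y; sprung, about 6 N fully in; the mast is free beyond about 0.0033 m. It springs out when let go.
- stand: Lamp stand fixed to the table: steel foot 120 x 110 x 12 mm with a square upright tube, 115 mm high, from which the mast slides up; origin at the centre of its underside. It may be left or right of the robot, turned up to 0.4 rad. The lamp (a disc 80 mm across on a thin arm, 155 mm out, lower than the grip) points along its +x.
- grip_center (a point): Centre of the black grip on top of the mast: a block 36 mm (x) x 30 mm (y) x 55 mm high, its centre about 171 mm above the table when collapsed. The button is on its +y face, so a two-finger squeeze along y over grip and button (37 mm wide with the button out, 32 mm with it in) presses it. Axes as the stand, z up.
- release_pad (a point): Centre of the outer face of the grey release button, 26 mm (x) x 36 mm (z), standing 7 mm proud of the grip's +y face, at the height of the grip's centre.
- cup_small: white cup standing mouth down, 68 mm wide, 62 mm high; loose, to be left alone; origin at the centre of its underside.
- lids: stack of black cup lids, 72 mm wide, 40 mm high; loose, to be left alone; origin at the centre of its underside.
- cup_a: beige cup standing mouth down, 82 mm wide, 110 mm high; loose, to be left alone; origin at the centre of its underside.
- cup_b: white cup standing mouth down, 82 mm wide, 110 mm high; loose, to be left alone; origin at the centre of its underside.
- cup_c: beige cup standing mouth down, 82 mm wide, 110 mm high; loose, to be left alone; origin at the centre of its underside.
- spray: white bottle, 64 mm wide, 170 mm high; loose, to be left alone; origin at the centre of its underside.
- brush: flat brush with a wooden handle, lying; loose, to be left alone; origin at the centre of its underside.
Things that resemble listed ones, but are neither listed nor needed, are in the scene too. Leave any red look-alike of the ctrlbox alone.

How it is judged:
On the way, in this order (a step that is already met when the one before it is completed fails the run):
1. the fader stands at the set-mark while the mast is still down (y of dimmer_top in the frame of mark_tip between -0.006 and 0.006 m and value of joint extension below 0.01 m), for 0.2 s.
2. the release button is squeezed in with the fingers on the grip, the mast still down (contact force between the fingers and mast above 3 N and value of joint release above 0.003 m and value of joint extension below 0.02 m), for 0.1 s.
3. the mast is at its second stop, held by the grip (value of joint extension above 0.083 m and contact force between the fingers and mast above 3 N and value of joint release above 0.003 m), for 0.3 s.
At the end, for the whole second after the job is handed in: The mast is at its second stop (extension above 0.083 m) and still, the fingers hold the grip (over 3 N) with the release button in (over 3 mm), and the fader is within 6 mm of the set-mark along the track (all of step 3 and y of dimmer_top in the frame of mark_tip between -0.006 and 0.006 m and velocity of joint extension between -0.02 and 0.02 m/s and contact force between the fingers and ctrlbox below 0.5 N); the arm keeps its last pose, push and grip.
It fails at once if a cup, the lids, the bottle or the brush was shifted by more than 30 mm (distance of any of cup_small, lids, cup_a, cup_b, cup_c, spray, brush from where it was at the start of the episode above 0.03 m).
It also fails if it takes over 51 s, if anything falls off the work surface, if the arm or the gripper's body presses on something with over 40 N, if the wrist force passes 120 N, or if a joint passes its speed limit or range.

## Robot

A 6-joint arm with a two-finger parallel gripper is mounted at the origin on the work surface. World frame = base frame: x ahead of the robot, y to its left, z up, the work surface at z = 0. Lengths are in m, angles in rad, forces in N, time in s.
With the tool pointing down it reaches from about 0.425 to 0.95 m from the base axis. Payload 3.5 kg.
Tool frame: the origin (TCP) lies at the very end of the fingers, on their centre line; the grasp point (between the pads) lies 19 mm behind it; z points along the fingers, y is the line along which they close (so a half turn about z gives the same grasp; the last joint's range is limited). The gripper opens to 85 mm and grips with 20 to 120 N. Pads are 22 mm wide; open, the fingers measure 114 mm over their backs; the gripper's body (76 mm by 85 mm) begins 54 mm behind the grasp point. The pads swing forward as they close: fully open they stand 13 mm farther back than shut.
Start: joints at [-1.348, 0.286, 1.577, -0, 1.279, -0.15], TCP at [0.246, -0.629, 0.231] pointing down, gripper open.
Joint ranges: [-2.77, 2.77], [-0.9, 2.22], [0.21, 2.48], [-1.53, 4.67], [0.24, 2.81], [-2.84, 2.84]. Speed limits (rad/s): [2.79, 2.79, 3.14, 3.14, 3.14, 3.14].

## Interface

Orientations are given as a unit quaternion [x, y, z, w].
In Python, from cell import sensors, vision, manip gives the robot as it stands.
- The arm moves only by the shell command python3 -m creep 'ROWS' [FORCE]. ROWS is JSON, a list of rows, each a list of 7 numbers: the turn, a rotation vector about the tool's x, y, z in degrees, then the shift along the tool's x, y, z in m, then the opening, from 0 (shut) to 1 (fully open). A call has exactly 8 rows; each row is the pose to reach, as a shift and turn from the pose commanded when the call began, along the tool's axes at that moment; what a row does not reach only later rows make up. A row lasts 1/10 s, in which the tool goes at most 50 mm and 8.59 degrees, less where a joint would pass 70% of its speed; a pose out of reach is approached as far as the arm can. A call with a gripper value outside its range is refused whole. The fingers move at their own pace and stop on an object; FORCE is the grip in N (left out, the last holds). Time passes only in rows, so rows that repeat a pose let the fingers close, or fill a call up. It gives the time, the measured TCP pose, the force, the opening and the grip force at its end, in the units of the state.
- sensors.sense(): the state, without advancing time (a new reading comes with each control period).
- vision.read_camera(name): name is "scene" or "top" or "wrist"; returns the picture (420x560x3 uint8, red, green, blue); there is no depth.
- vision.get_calibration(name): a dict with "fx", "fy", "cx", "cy" (pixels), "pose" (4x4, takes a point from camera to world coordinates); the wrist camera has in their place "mount" (4x4, takes a point from camera to tool coordinates, whose origin is the TCP and whose axes are the flange's). Camera axes: x right, y down, z forward; pixel columns grow to the right and rows downward; lengths in m; the calibration is good to about 2 mm. The wrist camera is an equidistant fisheye: a pixel r from the principal point sees the ray r / f radians off the axis. A picture is of the moment at which its call begins: read the wrist's pose just before it. get_calibration takes no time and is no camera call.
- manip.hand_in(): hands the job in; it is judged then, once.
The state is a dict: "time_s": time; "joint_positions": joint angles; "qd": joint speeds; "tau": joint torques, N m; "position": TCP position; "tool_rot": TCP orientation; "contact_force": force on the tool from outside, world axes, zero at the start; "wrist_torque": the same for the moment, N m; "opening": opening from 0.0 (shut) to 1.0 (fully open); "grip_force": force on a finger pad.
Only numpy, scipy, OpenCV 4.12 (cv2) and the standard library are available. Lean on these libraries where they do the work, as an engineer would, in place of code of your own. Each camera call takes 0.05 s, during which the arm holds its last target. There are 200 camera calls.

## Working session

There is one attempt and no reset: what is moved stays moved. The work goes in short steps, Python scripts to look and compute and a shell command to move; the robot and the scene stay as the last step left them, time stands still between calls to the robot, and variables do not carry over. Pictures are saved under pics/ and viewed, at most 10 in all, crops included, and the job is handed in when it is done.

```bash
mkdir -p pics; python3 - <<'E'
from cell import sensors, vision
import cv2, numpy as np
s=sensors.sense(); print(s)
for n in ("scene","top"):
    im=vision.read_camera(n); cv2.imwrite(f"pics/{n}0.png",cv2.cvtColor(im,cv2.COLOR_RGB2BGR))
    c=vision.get_calibration(n); print(n,{k:np.round(np.array(v),4).tolist() for k,v in c.items()})
c=vision.get_calibration("wrist"); print(c)
E
```

```text
{'time_s': 0.0, 'joint_positions': array([-1.34800452e+00,  2.87204166e-01,  1.57821373e+00,  3.17863136e-05,
        1.27861446e+00, -1.50000137e-01]), 'qd': array([ 9.33415863e-04,  2.35795461e-03, -2.46547733e-05,  9.40638372e-04,
        3.83350041e-04,  5.93329911e-04]), 'tau': array([ 3.17102581e-05, -4.05979657e+01, -2.92626590e+01, -1.47771848e-04,
        5.78848514e-03,  1.41648208e-06]), 'position': array([ 0.24573015, -0.62795714,  0.22990164]), 'tool_rot': array([ 9.82678630e-01,  1.85313849e-01, -2.91837278e-05, -1.21959489e-03]), 'contact_force': array([0.51227422, 0.02439402, 0.16609116]), 'wrist_torque': array([-0.00665342,  0.00036726, -0.03193818]), 'grip_force': 0.0, 'opening': 1.0001579302508559}
scene {'fx': 471.6092, 'fy': 471.6092, 'cx': 282.075, 'cy': 209.4496, 'pose': [[-0.8303, 0.3614, -0.4242, 1.0895], [0.5573, 0.5391, -0.6315, 0.8392], [0.0005, -0.7608, -0.649, 0.9943], [0.0, 0.0, 0.0, 1.0]]}
top {'fx': 521.1877, 'fy': 521.1877, 'cx': 274.9232, 'cy': 208.0633, 'pose': [[-0.0103, -0.9798, 0.1996, 0.2154], [-0.9999, 0.0097, -0.0041, 0.0226], [0.0021, -0.1996, -0.9799, 1.6471], [0.0, 0.0, 0.0, 1.0]]}
{'fx': 325.19226210127806, 'fy': 325.19226210127806, 'cx': 278.7109654426382, 'cy': 213.57329723968368, 'mount': array([[-5.34380657e-04, -9.58561778e-01, -2.84884243e-01,
         7.33468765e-02],
       [ 9.99999830e-01, -5.78402161e-04,  7.03922313e-05,
         1.32962565e-03],
       [-2.32252964e-04, -2.84884157e-01,  9.58561925e-01,
        -1.42577480e-01],
       [ 0.00000000e+00,  0.00000000e+00,  0.00000000e+00,
         1.00000000e+00]])}
```

View pics/top0.png

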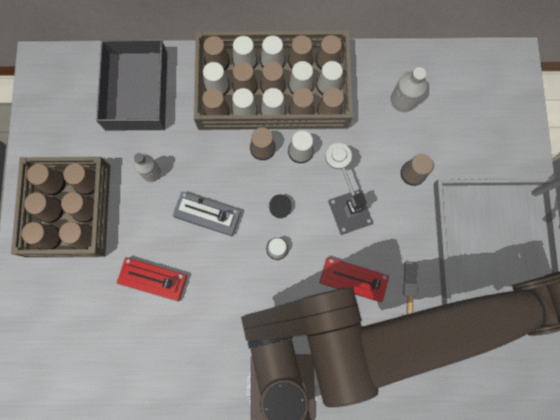

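View pics/scene0.png

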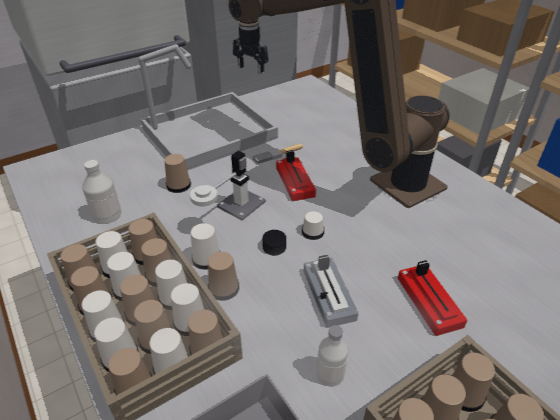

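The top view shows the grey box at about (207,213) with its fader near the right end (223,214). The stand is at (350,212), with its lamp up at (338,156) and the grip near (360,201). I'll enlarge both.

```bash
python3 - <<'E'
import cv2, numpy as np
t=cv2.imread("pics/top0.png"); s=cv2.imread("pics/scene0.png")
a=cv2.resize(t[185:245,165:250],None,fx=4.7,fy=4.7,interpolation=cv2.INTER_CUBIC)
b=cv2.resize(t[140:240,320:385],None,fx=5.6,fy=5.6,interpolation=cv2.INTER_CUBIC)
h=np.zeros((600,800,3),np.uint8)
h[:a.shape[0],:a.shape[1]]=a; h[:560,420:420+b.shape[1]]=b
c=cv2.resize(s[245:330,290:365],None,fx=3.6,fy=3.6,interpolation=cv2.INTER_CUBIC)
h[290:290+c.shape[0],:c.shape[1]]=c
cv2.imwrite("pics/crop1.png",h)
E
```

```text
(no output)
```

View pics/crop1.png

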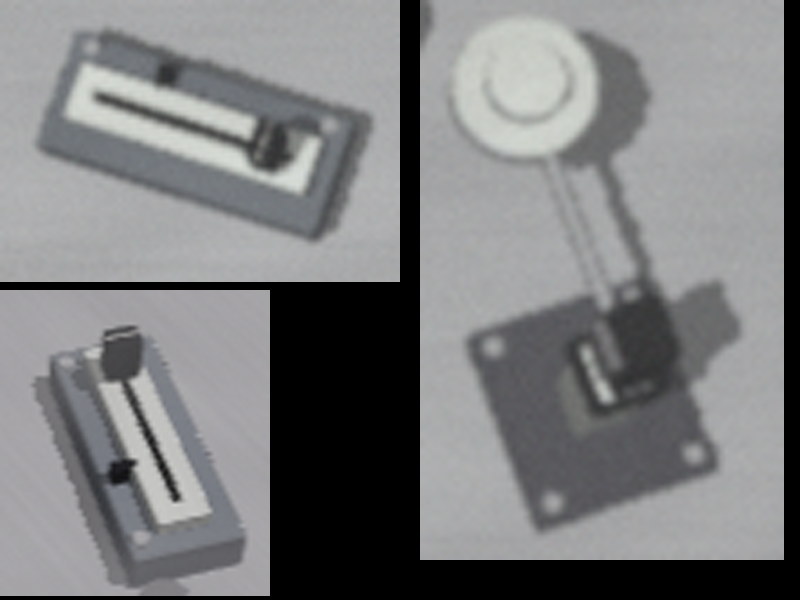

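```bash
cat > h.py <<'E'
import numpy as np, cv2
from scipy.spatial.transform import Rotation as R
from cell import sensors, vision
def ray(cam,u,v,st=None):
    c=vision.get_calibration(cam); x=(u-c["cx"])/c["fx"]; y=(v-c["cy"])/c["fy"]
    if cam=="wrist":
        r=np.hypot(x,y); d=np.array([x/r*np.sin(r),y/r*np.sin(r),np.cos(r)])
        T=np.eye(4); T[:3,:3]=R.from_quat(st["tool_rot"]).as_matrix(); T[:3,3]=st["position"]; P=T@c["mount"]
    else: d=np.array([x,y,1.]); P=np.array(c["pose"])
    return P[:3,3],P[:3,:3]@d
def hit(cam,u,v,z,st=None):
    o,d=ray(cam,u,v,st); return o+d*(z-o[2])/d[2]
def proj(p,st):  # wrist
    c=vision.get_calibration("wrist");T=np.eye(4); T[:3,:3]=R.from_quat(st["tool_rot"]).as_matrix(); T[:3,3]=st["position"]
    q=np.linalg.inv(T@c["mount"])@np.r_[p,1]; th=np.arctan2(np.hypot(*q[:2]),q[2]); n=q[:2]/np.hypot(*q[:2])
    return c["fx"]*th*n+[c["cx"],c["cy"]]
def delta(pos,yaw,st):
    """tool pointing down, tool y along world yaw+90deg (tool x at yaw); mod half turn"""
    Rc=R.from_quat(st["tool_rot"]); best=None
    for k in (0,np.pi):
        Rt=R.from_euler("z",yaw+k)*R.from_euler("x",np.pi)
        rv=(Rc.inv()*Rt).as_rotvec(degrees=True)
        if best is None or np.linalg.norm(rv)<np.linalg.norm(best): best=rv
    return np.round(best,2),np.round(Rc.inv().apply(np.array(pos)-st["position"]),4)
E
python3 - <<'E'
from h import *
A=lambda u,v:(165+u/4.7,185+v/4.7); B=lambda u,v:(320+(u-420)/5.6,140+v/5.6)
S=lambda u,v:(290+u/3.6,245+(v-290)/3.6)
tr=[hit("top",*A(*p),.049)[:2] for p in [(85,65),(65,115),(305,192),(322,140)]]; print("track",np.round(tr,4))
bx=[hit("top",*A(*p),.035)[:2] for p in [(75,33),(40,148),(318,238)]]; print("box",np.round(bx,4))
d=(tr[0]-tr[3]+tr[1]-tr[2]); print("boxyaw",np.arctan2(d[1],d[0])-np.pi/2, "c",np.mean(tr,0),np.mean([bx[0],bx[2]],0))
print("clip top",hit("top",*A(168,74),.05),"scene",hit("scene",*S(122,470),.05))
print("fader base/top", hit("top",*A(265,125),.09),"scene",hit("scene",*S(122,332),.09))
f=[hit("top",*B(*p),.012)[:2] for p in [(470,340),(540,528),(717,465)]]; print("foot",np.round(f,4))
c=(f[0]+f[2])/2; d=f[0]-f[1]; e=f[1]-f[2];print("stand",c,np.arctan2(d[1],d[0]),np.arctan2(-e[0],e[1]),np.linalg.norm(d),np.linalg.norm(e))
print("grip",hit("top",*B(641,327),.198),"lamp",hit("top",*B(526,87),.15))
st=sensors.sense(); print(R.from_quat(st["tool_rot"]).as_matrix().round(3))
E
```

```text
track [[0.5733 0.3039]
 [0.5394 0.3164]
 [0.4858 0.1564]
 [0.5207 0.1454]]
box [[0.5986 0.3137]
 [0.5198 0.3351]
 [0.4572 0.1487]]
boxyaw -0.3214851734320907 c [0.52980388 0.23051533] [0.52789837 0.23120807]
clip top [0.56637328 0.24824453 0.05      ] scene [0.57082653 0.2580144  0.05      ]
fader base/top [0.52314871 0.17918139 0.09      ] scene [0.51380444 0.18052347 0.09      ]
foot [[ 0.5708 -0.1579]
 [ 0.4615 -0.1942]
 [ 0.4966 -0.2961]]
stand [ 0.53370087 -0.22702705] 0.32031403509091744 0.3321306490341253 0.11514102076462154 0.10786022751325208
grip [ 0.53624348 -0.22460626  0.198     ] lamp [ 0.67886128 -0.17691463  0.15      ]
[[ 0.931  0.364 -0.   ]
 [ 0.364 -0.931  0.002]
 [ 0.    -0.002 -1.   ]]
```

```bash
python3 -m creep '[[0,0,0,0.03,-0.02,-0.035,1],[0,0,0,0.065,-0.05,-0.06,1],[0,0,0,0.105,-0.08,-0.075,1],[0,0,0,0.145,-0.11,-0.085,1],[0,0,0,0.185,-0.14,-0.09,1],[0,0,0,0.225,-0.17,-0.1,1],[0,0,0,0.26,-0.2,-0.11,1],[0,0,0,0.29,-0.225,-0.11,1]]'; python3 -m creep '[[0,0,0,0.03,-0.025,0,1],[0,0,0,0.055,-0.045,0,1],[0,0,0,0.055,-0.045,0,1],[0,0,0,0.055,-0.045,0,1],[0,0,0,0.055,-0.045,0,1],[0,0,0,0.055,-0.045,0,1],[0,0,0,0.055,-0.045,0,1],[0,0,0,0.055,-0.045,0,1]]'
python3 - <<'E'
from h import *
s=sensors.sense(); im=vision.read_camera("wrist"); print(s["time_s"],s["position"],s["tool_rot"])
import pickle; pickle.dump(s,open("s1.pkl","wb"))
cv2.imwrite("pics/w1.png",cv2.cvtColor(im,cv2.COLOR_RGB2BGR))
print(proj([.536,-.225,.198],s))
print(delta([.51,.17,.30],-.32,s))
E
```

```text
time_s: 0.9
position: [0.435, -0.3115, 0.3427]
tool_rot: [0.983, 0.186, 0.001, 0.001]
contact_force: [0.2, -0.1, -0.4]
opening: 0.995
grip_force: 0.0
time_s: 1.7
position: [0.4685, -0.2522, 0.3412]
tool_rot: [0.983, 0.185, -0.0, -0.0]
contact_force: [-0.2, -0.5, 0.6]
opening: 0.997
grip_force: 0.0
1.7 [ 0.46850674 -0.25219019  0.34122697] [ 9.82797274e-01  1.84687605e-01 -7.20113186e-05 -4.67787850e-05]
[276.15974799 120.28251663]
(array([-0.000e+00,  1.000e-02,  3.962e+01]), array([ 0.1919, -0.3783,  0.0412]))
```

View pics/w1.png

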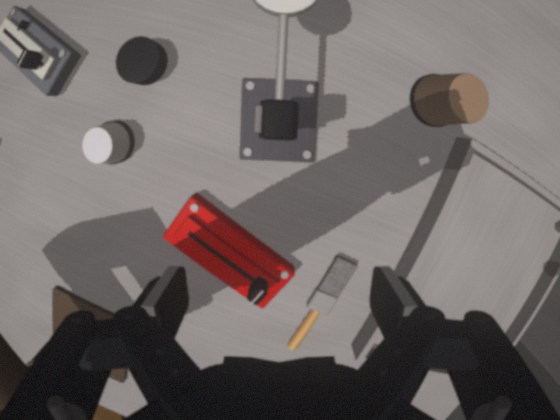

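The wrist view shows the grip top at about (280,119), with the grey button to its left at (259,119), close to the predicted (276,120). Next I move over the dimmer.

```bash
python3 -m creep '[[0,0,4,0.02,-0.04,0,1],[0,0,9,0.035,-0.08,0,1],[0,0,14,0.055,-0.12,0,1],[0,0,19,0.075,-0.16,0,1],[0,0,24,0.095,-0.2,0,1],[0,0,29,0.11,-0.24,0,1],[0,0,34,0.13,-0.28,0,1],[0,0,37,0.15,-0.315,0.01,1]]'; python3 - <<'E'
from h import *
print(delta([.50,.17,.23],-.32,sensors.sense()))
E
```

```text
time_s: 2.55
position: [0.4943, 0.0983, 0.3333]
tool_rot: [0.991, -0.137, 0.002, -0.0]
contact_force: [1.1, 0.2, 0.5]
opening: 1.001
grip_force: 0.0
(array([-0.07, -0.23,  2.54]), array([-0.0144, -0.0704,  0.1033]))
```

```bash
python3 -m creep '[[0,0,1,-0.005,-0.02,0.03,1],[0,0,2,-0.01,-0.045,0.06,1],[0,0,2.5,-0.014,-0.07,0.1,1],[0,0,2.5,-0.014,-0.07,0.1,1],[0,0,2.5,-0.014,-0.07,0.1,1],[0,0,2.5,-0.014,-0.07,0.1,1],[0,0,2.5,-0.014,-0.07,0.1,1],[0,0,2.5,-0.014,-0.07,0.1,1]]'; python3 - <<'E'
from h import *
s=sensors.sense(); im=vision.read_camera("wrist"); print(s["position"],s["tool_rot"])
import pickle; pickle.dump(s,open("s2.pkl","wb"))
im=cv2.cvtColor(im,cv2.COLOR_RGB2BGR); cv2.imwrite("pics/w2.png",im)
cv2.imwrite("pics/w2c.png",cv2.resize(im[0:300,130:430],None,fx=2,fy=2,interpolation=cv2.INTER_CUBIC))
print(proj([.514,.18,.09],s),proj([.5685,.253,.052],s))
E
```

```text
time_s: 3.35
position: [0.5002, 0.167, 0.2333]
tool_rot: [0.987, -0.158, 0.002, -0.0]
contact_force: [0.6, -0.5, 0.0]
opening: 1.002
grip_force: 0.0
[0.5002131  0.16703296 0.23328038] [ 9.87394713e-01 -1.58268126e-01  1.63717336e-03 -4.48413491e-04]
[259.95773141 192.83744531] [178.48979334 158.07860521]
```

View pics/w2c.png

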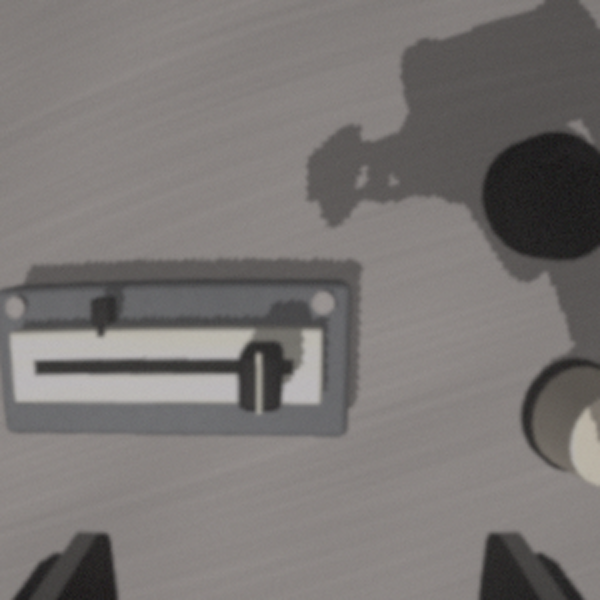

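The crop shows the fader's top line at (260,382), full-frame (260,191). The clip's pointer tip is at (101,333), full-frame (180.5,166.5). The two cameras agree.

```bash
python3 - <<'E'
from h import *
import pickle; s=pickle.load(open("s2.pkl","rb"))
L=lambda u,v:(130+u/2,v/2)
f=hit("wrist",*L(260,381),.09,s); m=hit("wrist",*L(101,333),.051,s)
tr=[hit("wrist",*L(*p),.049,s)[:2] for p in [(10,332),(13,404),(322,402),(322,328)]]
d=tr[0]-tr[3]+tr[1]-tr[2]; yaw=np.arctan2(d[1],d[0])-np.pi/2
print(f,m,yaw,np.round(tr,4))
c,si=np.cos(yaw),np.sin(yaw); D=m-f; print("dx,dy box",c*D[0]+si*D[1],-si*D[0]+c*D[1])
st=sensors.sense(); print(delta([f[0],f[1],.062],yaw,st))
s1=pickle.load(open("s1.pkl","rb")); print("grip",hit("wrist",280,119,.198,s1))
E
```

```text
[0.51603005 0.17925939 0.09      ] [0.55951298 0.25448951 0.051     ] -0.3215127290700974 [[0.5783 0.3047]
 [0.5408 0.3195]
 [0.4877 0.1575]
 [0.5245 0.1457]]
dx,dy box 0.01748191295123259 0.08511591398997678
(array([-0.07, -0.14,  0.22]), array([ 0.011 , -0.0164,  0.1709]))
grip [ 0.5385859  -0.22663703  0.198     ]
```

```bash
python3 -m creep '[[0,0,0,0.006,-0.008,0.03,1],[0,0,0,0.011,-0.016,0.06,1],[0,0,0,0.011,-0.016,0.095,0.7],[0,0,0,0.011,-0.016,0.12,0.7],[0,0,0,0.011,-0.016,0.145,0.7],[0,0,0,0.011,-0.016,0.163,0.7],[0,0,0,0.011,-0.016,0.168,0.7],[0,0,0,0.011,-0.016,0.168,0.7]]' 20; python3 -m creep '[[0,0,0,0,0,0,0.5],[0,0,0,0,0,0,0.3],[0,0,0,0,0,0,0.15],[0,0,0,0,0,0,0.1],[0,0,0,0,0,0,0.1],[0,0,0,0,0,0,0.1],[0,0,0,0,0,0,0.1],[0,0,0,0,0,0,0.1]]' 20
```

```text
time_s: 4.2
position: [0.5145, 0.1792, 0.0631]
tool_rot: [0.987, -0.158, -0.0, 0.0]
contact_force: [0.2, 0.3, -0.4]
opening: 0.701
grip_force: 0.0
time_s: 5.0
position: [0.5157, 0.1797, 0.0648]
tool_rot: [0.987, -0.158, 0.001, -0.0]
contact_force: [-0.7, -0.4, 6.3]
opening: 0.229
grip_force: 24.8
```

```bash
python3 -m creep '[[0,0,0,0,-0.01,0,0.1],[0,0,0,0,-0.025,0,0.1],[0,0,0,0,-0.04,0,0.1],[0,0,0,0,-0.055,0,0.1],[0,0,0,0,-0.07,0,0.1],[0,0,0,0,-0.08,0,0.1],[0,0,0,0,-0.084,0,0.1],[0,0,0,0,-0.084,0,0.1]]'; python3 -m creep '[[0,0,0,0,0,0,0.2],[0,0,0,0,0,0,0.4],[0,0,0,0,0,0,0.5],[0,0,0,0,0,0,0.5],[0,0,0,0,0,-0.03,0.7],[0,0,0,0,0.02,-0.07,1],[0,0,0,-0.02,0.06,-0.12,1],[0,0,0,-0.03,0.08,-0.15,1]]';python3 -m creep '[[0,0,0,-0.01,0,-0.02,1],[0,0,0,-0.01,0,-0.02,1],[0,0,0,-0.01,0,-0.02,1],[0,0,0,-0.01,0,-0.02,1],[0,0,0,-0.01,0,-0.02,1],[0,0,0,-0.01,0,-0.02,1],[0,0,0,-0.01,0,-0.02,1],[0,0,0,-0.01,0,-0.02,1]]'; python3 - <<'E'
from h import *
s=sensors.sense(); im=vision.read_camera("wrist"); print(s["position"],s["tool_rot"])
import pickle; pickle.dump(s,open("s3.pkl","wb"))
im=cv2.cvtColor(im,cv2.COLOR_RGB2BGR); cv2.imwrite("pics/w3.png",im)
cv2.imwrite("pics/w3c.png",cv2.resize(im[100:250,100:300],None,fx=4,fy=4,interpolation=cv2.INTER_CUBIC))
E
```

```text
time_s: 5.8
position: [0.5431, 0.2602, 0.0648]
tool_rot: [0.987, -0.158, 0.003, -0.001]
contact_force: [3.6, 1.0, 4.6]
opening: 0.227
grip_force: 24.8
time_s: 6.6
position: [0.4876, 0.1938, 0.2098]
tool_rot: [0.988, -0.157, -0.002, 0.001]
contact_force: [-0.7, 0.0, 0.0]
opening: 1.005
grip_force: 0.0
time_s: 7.4
position: [0.4798, 0.1977, 0.2294]
tool_rot: [0.988, -0.158, -0.0, 0.0]
contact_force: [-0.0, 0.0, -0.3]
opening: 1.003
grip_force: 0.0
[0.4797947  0.1976937  0.22935288] [ 9.87500262e-01 -1.57616781e-01 -3.98566228e-04  1.54196316e-04]
```

View pics/w3c.png

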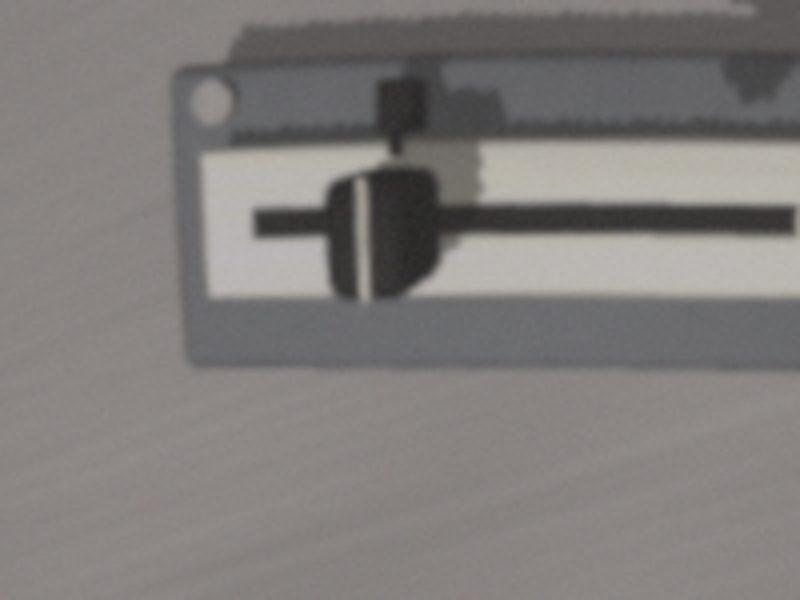

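The fader's top line is at (363,240) in the crop, and the clip tip is at (398,150). I'll check their offset along the track.

```bash
python3 - <<'E'
from h import *
import pickle; s=pickle.load(open("s3.pkl","rb"))
L=lambda u,v:(100+u/4,100+v/4)
f=hit("wrist",*L(362,240),.09,s); m=hit("wrist",*L(398,150),.051,s)
tr=[hit("wrist",*L(*p),.049,s)[:2] for p in [(256,222),(792,220)]]
d=tr[0]-tr[1]; print(f,m,"slot yaw",np.arctan2(d[1],d[0])-np.pi/2)
yaw=-.3215
c,si=np.cos(yaw),np.sin(yaw); D=m-f; print("dx,dy box",c*D[0]+si*D[1],-si*D[0]+c*D[1])
st=sensors.sense(); print(R.from_quat(st["tool_rot"]).as_euler("xyz"),delta([.51,-.235,.34],.326,st))
E
```

```text
[0.54207824 0.25936301 0.09      ] [0.55915746 0.25425093 0.051     ] slot yaw -0.3313415374705839
dx,dy box 0.01781948961773751 0.0005467154783629878
[ 3.14135918e+00  4.27544353e-04 -3.16525477e-01] (array([ 1.000e-02,  3.000e-02, -3.681e+01]), array([ 0.1633,  0.4018, -0.1104]))
```

The fader is on the mark, within about 0.5 mm. Next is the mast.

```bash
python3 -m creep '[[0,0,0,0.01,0.02,-0.03,1],[0,0,-4,0.025,0.05,-0.06,1],[0,0,-9,0.04,0.09,-0.09,1],[0,0,-14,0.06,0.13,-0.11,1],[0,0,-19,0.075,0.17,-0.11,1],[0,0,-24,0.09,0.21,-0.11,1],[0,0,-29,0.105,0.25,-0.11,1],[0,0,-33,0.12,0.29,-0.11,1]]'; python3 - <<'E'
from h import *
st=sensors.sense(); print(delta([.50,-.235,.34],.326,st))
E
```

```text
time_s: 8.25
position: [0.5034, -0.117, 0.3401]
tool_rot: [0.991, 0.131, 0.0, 0.0]
contact_force: [1.5, -0.1, 0.2]
opening: 0.999
grip_force: 0.0
(array([ 0.03, -0.04, -3.64]), array([-0.0339,  0.1131,  0.0002]))
```

```bash
python3 -m creep '[[0,0,-2,-0.015,0.04,0,1],[0,0,-3.6,-0.025,0.08,0,1],[0,0,-3.6,-0.034,0.113,0,1],[0,0,-3.6,-0.034,0.113,0,1],[0,0,-3.6,-0.034,0.113,0,1],[0,0,-3.6,-0.034,0.113,0,1],[0,0,-3.6,-0.034,0.113,0,1],[0,0,-3.6,-0.034,0.113,0,1]]'; python3 - <<'E'
from h import *
s=sensors.sense(); im=vision.read_camera("wrist"); print(s["position"],s["tool_rot"])
import pickle; pickle.dump(s,open("s4.pkl","wb"))
im=cv2.cvtColor(im,cv2.COLOR_RGB2BGR); cv2.imwrite("pics/w4.png",im)
p=proj([.5385,-.2266,.198],s); print(p)
cv2.imwrite("pics/w4c.png",cv2.resize(im[60:260,180:380],None,fx=3,fy=3,interpolation=cv2.INTER_CUBIC))
E
```

```text
time_s: 9.05
position: [0.4999, -0.2321, 0.3401]
tool_rot: [0.987, 0.161, 0.0, 0.0]
contact_force: [-0.3, -0.8, 0.2]
opening: 1.002
grip_force: 0.0
[ 0.49986487 -0.23211919  0.34008679] [9.86921203e-01 1.61203272e-01 1.87033522e-04 9.86438361e-05]
[285.19279072 159.50367166]
```

View pics/w4c.png

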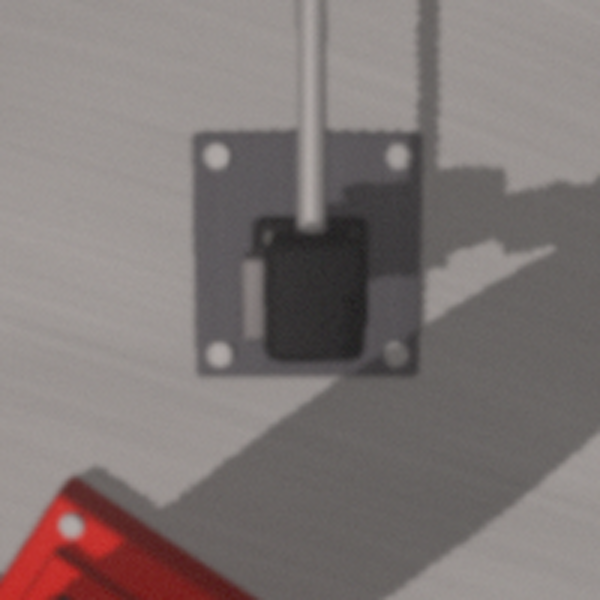

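The grip's top face is centred at about (316,300) in the crop, full-frame (285.3,160). That matches my estimate exactly, and the yaw is aligned too.

```bash
python3 - <<'E'
from h import *
print(delta([.5382,-.2256,.153],.326,sensors.sense()))
E
```

```text
(array([ 0.01, -0.01, -0.13]), array([0.0384, 0.0059, 0.1871]))
```

```bash
python3 -m creep '[[0,0,0,0.02,0.003,0.03,1],[0,0,0,0.038,0.006,0.07,1],[0,0,0,0.038,0.006,0.1,1],[0,0,0,0.038,0.006,0.13,1],[0,0,0,0.038,0.006,0.155,1],[0,0,0,0.038,0.006,0.175,1],[0,0,0,0.038,0.006,0.187,1],[0,0,0,0.038,0.006,0.187,1]]' 40; python3 -m creep '[[0,0,0,0,0,0,0.7],[0,0,0,0,0,0,0.5],[0,0,0,0,0,0,0.4],[0,0,0,0,0,0,0.3],[0,0,0,0,0,0,0.3],[0,0,0,0,0,0,0.3],[0,0,0,0,0,0,0.3],[0,0,0,0,0,0,0.3]]' 40
```

```text
time_s: 9.9
position: [0.5367, -0.2259, 0.1509]
tool_rot: [0.987, 0.161, -0.001, -0.001]
contact_force: [-0.3, 0.4, -0.1]
opening: 1.0
grip_force: 0.0
time_s: 10.7
position: [0.5373, -0.2241, 0.1548]
tool_rot: [0.987, 0.16, -0.0, -0.004]
contact_force: [-3.6, 7.7, 8.0]
opening: 0.352
grip_force: 42.5
```

```bash
python3 -m creep '[[0,0,0,0,0,-0.005,0.3],[0,0,0,0,0,-0.015,0.3],[0,0,0,0,0,-0.028,0.3],[0,0,0,0,0,-0.041,0.3],[0,0,0,0,0,-0.054,0.3],[0,0,0,0,0,-0.066,0.3],[0,0,0,0,0,-0.077,0.3],[0,0,0,0,0,-0.084,0.3]]' 40;  python3 -m creep '[[0,0,0,0,0,-0.002,0.3],[0,0,0,0,0,-0.004,0.3],[0,0,0,0,0,-0.005,0.3],[0,0,0,0,0,-0.006,0.3],[0,0,0,0,0,-0.007,0.3],[0,0,0,0,0,-0.007,0.3],[0,0,0,0,0,-0.007,0.3],[0,0,0,0,0,-0.007,0.3]]' 40
```

```text
time_s: 11.5
position: [0.5372, -0.2241, 0.2356]
tool_rot: [0.987, 0.16, -0.0, -0.004]
contact_force: [2.3, 4.5, -6.4]
opening: 0.361
grip_force: 42.0
time_s: 12.3
position: [0.5372, -0.2241, 0.2419]
tool_rot: [0.987, 0.16, -0.0, -0.004]
contact_force: [3.1, 5.0, -3.6]
opening: 0.357
grip_force: 41.7
```

```bash
python3 -m creep '[[0,0,0,0,0,-0.001,0.3],[0,0,0,0,0,-0.002,0.3],[0,0,0,0,0,-0.003,0.3],[0,0,0,0,0,-0.004,0.3],[0,0,0,0,0,-0.004,0.3],[0,0,0,0,0,-0.004,0.3],[0,0,0,0,0,-0.004,0.3],[0,0,0,0,0,-0.004,0.3]]' 40; python3 - <<'E'
from h import *
s=sensors.sense(); im=cv2.cvtColor(vision.read_camera("scene"),cv2.COLOR_RGB2BGR); cv2.imwrite("pics/s5.png",im)
o=cv2.imread("pics/scene0.png")
f=lambda i:cv2.resize(i[100:350,150:350],None,fx=2,fy=2.4,interpolation=cv2.INTER_CUBIC)
cv2.imwrite("pics/s5c.png",np.hstack([f(o),f(im)]))
E
```

```text
time_s: 13.1
position: [0.5372, -0.2241, 0.2449]
tool_rot: [0.987, 0.16, -0.0, -0.004]
contact_force: [3.0, 4.0, -6.6]
opening: 0.361
grip_force: 41.4
```

View pics/s5c.png

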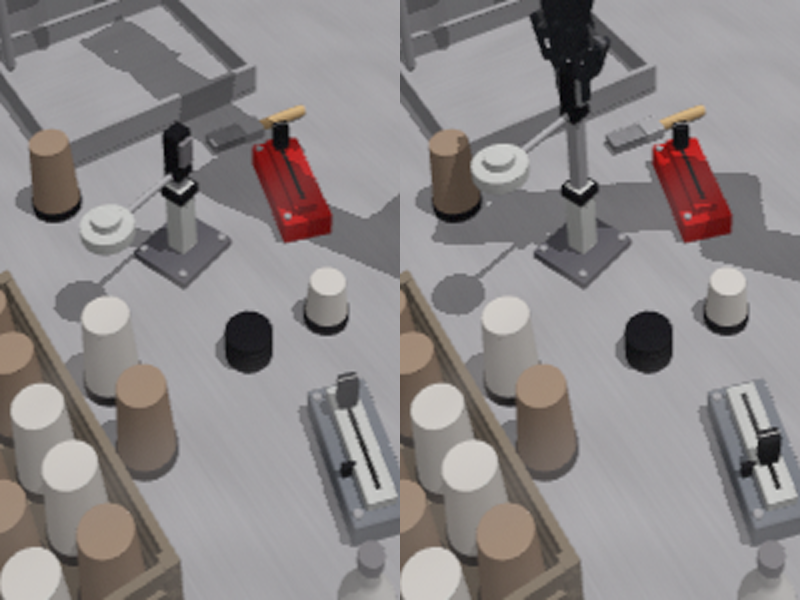

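The mast has risen with the lamp, the fader is beside the clip, and nothing else has moved. I'll raise a little more to feel the hard stop.

```bash
python3 -m creep '[[0,0,0,0,0,-0.001,0.3],[0,0,0,0,0,-0.002,0.3],[0,0,0,0,0,-0.002,0.3],[0,0,0,0,0,-0.003,0.3],[0,0,0,0,0,-0.003,0.3],[0,0,0,0,0,-0.003,0.3],[0,0,0,0,0,-0.003,0.3],[0,0,0,0,0,-0.003,0.3]]' 50
```

```text
time_s: 13.95
position: [0.5372, -0.2241, 0.245]
tool_rot: [0.987, 0.16, -0.001, -0.005]
contact_force: [7.8, 0.7, -15.6]
opening: 0.356
grip_force: 50.5
```

The tool stopped at z = 0.245 while the pull rose to 16 N, and the total rise is 0.090 m, so this is the hard stop. Handing in.

```bash
python3 -m creep '[[0,0,0,0,0,0,0.3],[0,0,0,0,0,0,0.3],[0,0,0,0,0,0,0.3],[0,0,0,0,0,0,0.3],[0,0,0,0,0,0,0.3],[0,0,0,0,0,0,0.3],[0,0,0,0,0,0,0.3],[0,0,0,0,0,0,0.3]]' 50; python3 -c "
from cell import manip; print(manip.hand_in())"
```

```text
time_s: 14.75
position: [0.5372, -0.2241, 0.245]
tool_rot: [0.987, 0.16, -0.001, -0.005]
contact_force: [8.3, 1.2, -15.3]
opening: 0.355
grip_force: 50.5
the job is handed in; nothing more can be done
None
```

I handed in the job at 14.75 s with the fader about 0.5 mm from the set-mark, the mast up 90 mm against its second stop, and the grip and button held squeezed at 50 N; the cups and other things in view had not moved, and the hand-in returned no verdict.

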